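Rack the reference canisters after a tunnel run

TASK

First clear the shelf by hanging the headset over the rail's bar, one ear pad on each side. Then stand every steel canister that is on the bench upright on the shelf in one neat row against the back fence, one centred in each marked bay, starting at the bay beside the left lip and leaving no bay empty in between. Finally lay the straightedge flat on the shelf, flush against the fronts of the canisters, parallel to the fence and centred along the five bays, and leave the nozzle, the coupling and the reducer where they are.

Things in the scene. Friction and masses are not known exactly. Their poses are not given: they have to be found in the camera images.
- shelf: fixed dark low shelf; origin under its centre at bench level, x to its back (away from robot), y to its left. Deck 150 (x) x 320 (y) mm, top at z = 40 mm. Back fence 14 mm high over the deck, front face at x = +67 mm; a lip 14 mm high stands at the left end of the row (x = 27 to 73 mm), inner face at y = +154 mm. White lines mark five bays along the fence, 54 mm wide each.
- bay0 (a point): on the shelf deck: where the centre of a canister's underside is when it stands in bay 0 (first, beside the left lip) touching the fence; axes as the shelf's
- bay1 (a point): on the shelf deck: where the centre of a canister's underside is when it stands in bay 1 (counting from the left lip, first is 0) touching the fence; axes as the shelf's
- bay2 (a point): on the shelf deck: where the centre of a canister's underside is when it stands in bay 2 (counting from the left lip, first is 0) touching the fence; axes as the shelf's
- bay3 (a point): on the shelf deck: where the centre of a canister's underside is when it stands in bay 3 (counting from the left lip, first is 0) touching the fence; axes as the shelf's
- bay4 (a point): on the shelf deck: where the centre of a canister's underside is when it stands in bay 4 (last, at the right) touching the fence; axes as the shelf's
- rail: fixed headset rail: a level round steel bar, 14 mm diameter, 166 mm long, along its y axis, axis 155 mm above the bench, on two posts at y = +-75 mm rising from a 110 x 180 x 10 mm base plate. Origin under its centre at bench level.
- rail_mid (a point): top of the rail's bar at mid-length (162 mm above the bench); axes as the rail's, y along the bar
- headset: rigid comms headset, starts on the shelf, standing on its ear pads like an upside-down U; origin midway between the pads' feet, z up. 155 mm tall, 155 mm wide (y); pads 50 (x) x 24 (y) x 56 mm at y = +-63 mm. Band 22 mm wide, crown underside at z = 128 mm. Cushion to grip on the crown: 24 mm thick (x), 56 mm long (y), z = 133 to 155 mm. 0.24 kg
- headset_crown (a point): underside of the headset's band at the crown, midway; axes as the headset's
- straightedge: aluminium straightedge lying flat: blade 44 (x) x 270 (y) x 8 (z) mm, both long edges straight, with an upright black grip fin in the middle: 12 mm thick (y), 36 mm long (x), from z = 8 to 48 mm. Origin at the centre of the blade's underside, y along the blade. 0.42 kg
- can0: upright stainless reference-volume canister: cylinder 44 mm diameter, straight side 56 mm tall, then a shoulder and a slim brass port up to 74 mm; bottom-heavy, 0.28 kg; origin at the centre of its underside, z up; None if absent in this start. All five canisters are alike and interchangeable.
- can1: upright stainless reference-volume canister: cylinder 44 mm diameter, straight side 56 mm tall, then a shoulder and a slim brass port up to 74 mm; bottom-heavy, 0.28 kg; origin at the centre of its underside, z up; None if absent in this start. All five canisters are alike and interchangeable.
- can2: upright stainless reference-volume canister: cylinder 44 mm diameter, straight side 56 mm tall, then a shoulder and a slim brass port up to 74 mm; bottom-heavy, 0.28 kg; origin at the centre of its underside, z up; None if absent in this start. All five canisters are alike and interchangeable.
- can3: upright stainless reference-volume canister: cylinder 44 mm diameter, straight side 56 mm tall, then a shoulder and a slim brass port up to 74 mm; bottom-heavy, 0.28 kg; origin at the centre of its underside, z up; None if absent in this start. All five canisters are alike and interchangeable.
- can4: upright stainless reference-volume canister: cylinder 44 mm diameter, straight side 56 mm tall, then a shoulder and a slim brass port up to 74 mm; bottom-heavy, 0.28 kg; origin at the centre of its underside, z up; None if absent in this start. All five canisters are alike and interchangeable.
- nozzle: bystander: white ceramic nozzle, standing, 48 mm foot diameter, 62 mm tall, origin under its centre
- coupling: bystander: green anodized coupling, standing, 32 mm diameter, 44 mm tall, origin under its centre
- reducer: bystander: brass reducer fitting, standing, 34 mm diameter, 46 mm tall, origin under its centre

How it is judged:
By the outcome, as a careful person would: the job done as asked, in the order asked, and still so for the second after the job is handed in, with the robot touching nothing.
Of can0, can1, can2, can3, can4 only 4 to 5 are there at a start; the rules pass over those that are not, and their reading is None.
At some moment in a run one of can0, can1, can2, can3, can4 may be knocked a few centimetres aside while the robot is not near it.
It also fails if it takes over 210 s, if anything falls off the work surface, if the arm or the gripper's body presses on something with over 40 N, if the wrist force passes 120 N, or if a joint passes its speed limit or range.

ROBOT

A 7-joint arm with a two-finger parallel gripper is mounted at the origin on the work surface. World frame = base frame: x ahead of the robot, y to its left, z up, the work surface at z = 0. Lengths are in m, angles in rad, forces in N, time in s.
With the tool pointing down it reaches from about 0.4 to 0.875 m from the base axis. Payload 19.3 kg.
Tool frame: the origin (TCP) lies midway between the tips of the shut fingers; the grasp point (between the pads) lies grip_depth behind it (grip_depth is the distance from the TCP to the grasp point, in m); z points along the fingers, y is the line along which they close (so a half turn about z gives the same grasp; the last joint's range is limited). The gripper opens to 85 mm and grips with 20 to 120 N. Pads are 22 mm wide; open, the fingers measure 114 mm over their backs; the gripper's body (76 mm by 85 mm) begins 54 mm behind the grasp point. The pads swing forward as they close: fully open they stand 13 mm farther back than shut.
Start: joints at [-1.381, 0.521, -0.036, 1.599, 0.021, 1.021, -0.113], TCP at [0.161, 0.604, 0.231] pointing down, gripper open.
Joint ranges: [-2.91, 2.91], [-0.3, 2.13], [-1.5, 1.42], [0.17, 2.43], [-1.26, 4.41], [0.16, 1.93], [-2.52, 2.52]. Speed limits (rad/s): [1.89, 1.89, 2.39, 2.39, 3.01, 3.01, 3.01].

INTERFACE

Orientations are given as a unit quaternion [x, y, z, w].
In Python, from plant import read_state, camera, job_done, grip_depth gives the robot as it stands.
- The arm moves only by the shell command python3 -m handwheel 'ROWS' [OPENING] [FORCE]. ROWS is JSON, one flat list of numbers, 6 for each row, row after row: the shift along the tool's x, y, z in units of 0.03 m (1.0 is 0.03 m), then the turn, a rotation vector about the tool's x, y, z in units of 0.1 rad (1.0 is 0.1 rad). In form: [dx, dy, dz, ax, ay, az, dx, dy, dz, ax, ay, az, ...]. A call has 1 to 8 rows; each row shifts and turns the commanded pose from where the row before left it, along the tool's axes as they then stand; what a row does not reach is not made up. A row lasts 1/12 s, in which the tool goes at most 41.7 mm and 7.16 degrees, less where a joint would pass 70% of its speed; a pose out of reach is approached as far as the arm can. A call with a number of a shift or a turn outside -1 to 1 is refused whole. A call with a gripper value outside its range is refused whole. OPENING is the closure, from -1 (fully open) to 1 (shut), set as the call begins (- or left out, the last holds). The fingers move at their own pace and stop on an object; FORCE is the grip in N (left out, the last holds). Time passes only in rows, so rows that do not move let the fingers close. It gives the time, the measured TCP pose, the force, the opening and the grip force at its end, in the units of the state.
- read_state(): the state, without advancing time (a new reading comes with each control period).
- camera(name): name is "scene" or "top"; returns a dict with "color" (400x640x3 uint8, red, green, blue), "intrinsics" (3x3 intrinsics, pixels), "rvec" (rotation vector, rad) and "tvec" (3), from world to camera coordinates, as OpenCV has them. Camera axes: x right, y down, z forward; pixel columns grow to the right and rows downward; lengths in m; the calibration is good to about 2 mm. A picture is of the moment at which its call begins. There is no depth.
- job_done(): hands the job in; it is judged then, once.
The state is a dict: "t": time; "qpos": joint angles; "joint_vel": joint speeds; "joint_torque": joint torques, N m; "ee_pos": TCP position; "tcp_rot": TCP orientation; "force": force on the tool from outside, world axes, zero at the start; "moment": the same for the moment, N m; "finger_gap": opening from 0.0 (shut) to 1.0 (fully open); "finger_force": force on a finger pad.
Only numpy, scipy, OpenCV 4.12 (cv2) and the standard library are available. Lean on these libraries where they do the work, as an engineer would, in place of code of your own. Each camera call takes 0.05 s, during which the arm holds its last target. There are 200 camera calls.

## Working session

There is one attempt and no reset: what is moved stays moved. The work goes in short steps, Python scripts to look and compute and a shell command to move; the robot and the scene stay as the last step left them, time stands still between calls to the robot, and variables do not carry over. Pictures are saved under pics/ and viewed, at most 14 in all, crops included, and the job is handed in when it is done.

```bash
ls; mkdir -p pics; python3 - <<'E'
from plant import read_state,camera,grip_depth
import cv2,numpy as np
print(grip_depth, read_state())
for n in("scene","top"):
    c=camera(n); cv2.imwrite(f"pics/{n}0.png",c["color"][:,:,::-1]); print(n,c["intrinsics"],c["rvec"],c["tvec"])
    np.savez(f"{n}_cal",K=c["intrinsics"],r=c["rvec"],t=c["tvec"])
E
```

```text
pics
0.0187 {'t': 0.0, 'qpos': array([-1.3812258 ,  0.52205874, -0.03632314,  1.60001225,  0.0212101 ,
        1.02107347, -0.11282704]), 'joint_vel': array([-0.00094614, -0.00187742,  0.00097621, -0.00124578,  0.0016502 ,
        0.00159607, -0.0010435 ]), 'joint_torque': array([-2.43836685e-04, -9.27102470e+01,  1.97963074e+00, -3.69926548e+01,
        1.77622325e-02,  8.24775430e-03, -2.79341043e-05]), 'ee_pos': array([0.16049067, 0.60369306, 0.23069639]), 'tcp_rot': array([ 1.29537879e-01,  9.91574303e-01, -5.82530301e-04, -2.90604200e-05]), 'force': array([-0.05413999,  0.54260101, -0.26104536]), 'moment': array([ 0.03508818, -0.05406449,  0.00942128]), 'finger_force': 0.0, 'finger_gap': 0.9996378304865746}
scene [[387.86991904   0.         317.83126901]
 [  0.         387.86991904 195.00892021]
 [  0.           0.           1.        ]] [ 0.76956538  2.79854272 -0.79362915] [ 0.44693759 -0.17186649  1.43443654]
top [[406.03757308   0.         320.8757544 ]
 [  0.         406.03757308 199.91681731]
 [  0.           0.           1.        ]] [ 2.11658992 -2.10340157  0.23350178] [-0.01614224  0.55291027  0.98397691]
```

View pics/scene0.png

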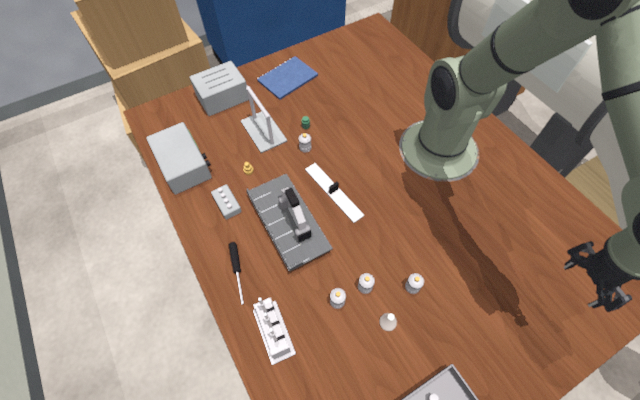

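View pics/top0.png

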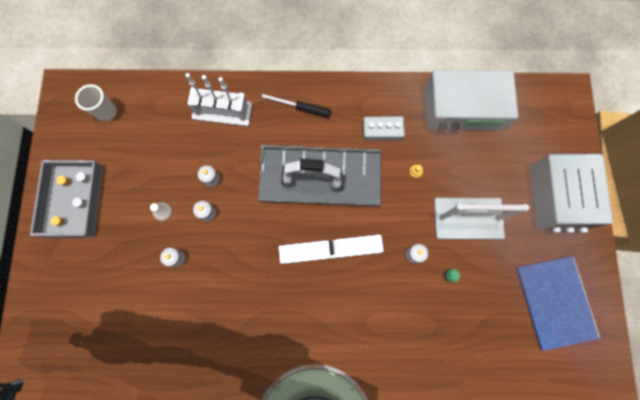

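Top view: canisters at about (208,176), (204,211), (172,257) and (418,253). Nozzle is at (160,210), reducer (416,171), coupling (453,275), shelf with headset around (320,177), rail (472,215) and straightedge (331,248). I'll zoom in for accuracy.

```bash
python3 - <<'E'
import cv2,numpy as np
t=cv2.imread("pics/top0.png"); s=cv2.imread("pics/scene0.png")
f=lambda im,x0,y0,x1,y1,k:cv2.resize(im[y0:y1,x0:x1],None,fx=k,fy=k,interpolation=cv2.INTER_CUBIC)
a=f(t,250,135,516,285,3); cv2.imwrite("pics/a.png",a)
b=f(s,220,75,420,335,2.3)
c=f(t,20,140,230,280,1.6)
o=np.zeros((598,800,3),np.uint8); o[:b.shape[0],:b.shape[1]]=b; o[:c.shape[0],b.shape[1]+2:b.shape[1]+2+c.shape[1]]=c
cv2.imwrite("pics/b.png",o)
E
```

```text
(no output)
```

View pics/a.png

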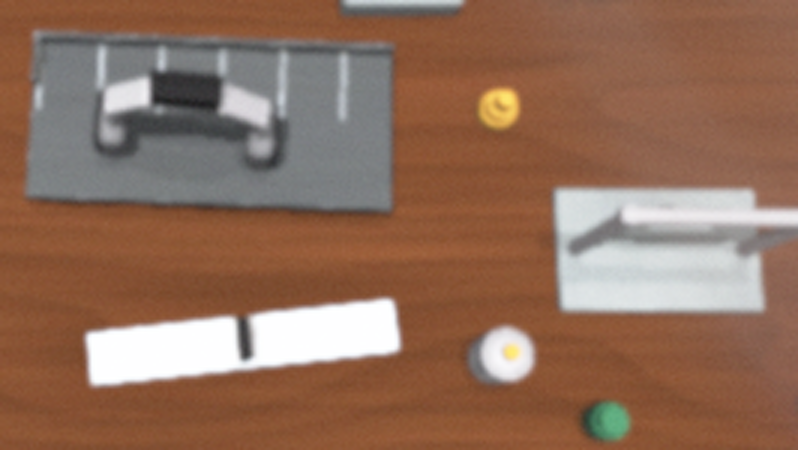

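View pics/b.png

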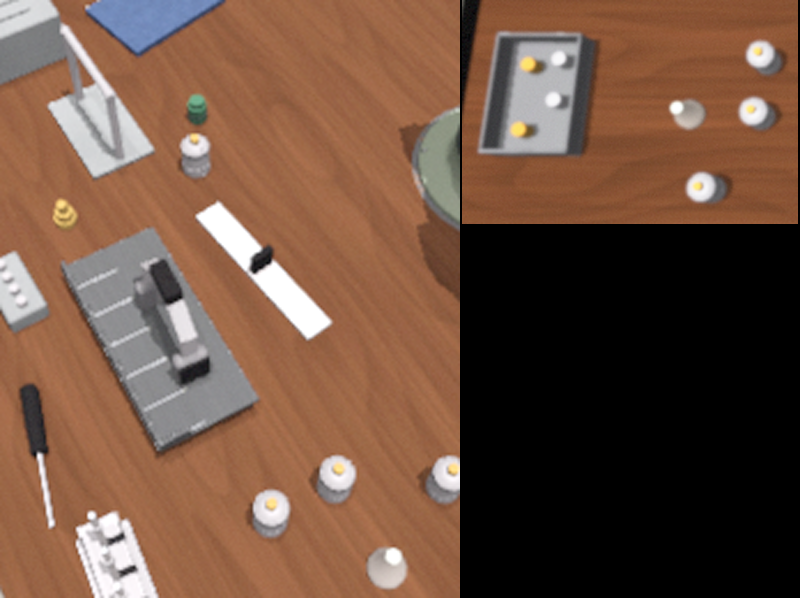

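Four canisters are on the bench; the items in the tray are small and different. Next I'll compute the poses from pixels.

```bash
cat > h.py <<'E'
import cv2,numpy as np
from scipy.optimize import least_squares
from scipy.spatial.transform import Rotation as R
C={n:np.load(f"{n}_cal.npz") for n in("top","scene")}
def proj(n,P):
    c=C[n]; return cv2.projectPoints(np.atleast_2d(np.array(P,float)),c["r"],c["t"],c["K"],None)[0][:,0]
def place(pose,P):  # pose x,y,yaw
    P=np.atleast_2d(np.array(P,float)); c,s=np.cos(pose[2]),np.sin(pose[2])
    return np.c_[pose[0]+c*P[:,0]-s*P[:,1],pose[1]+s*P[:,0]+c*P[:,1],P[:,2]]
def plane(n,uv,z):
    c=C[n];M=cv2.Rodrigues(c["r"])[0];d=M.T@np.linalg.inv(c["K"])@[uv[0],uv[1],1];o=-M.T@c["t"].ravel()
    return o+d*(z-o[2])/d[2]
def fit(obs,p0):  # obs: (cam,P,uv)
    f=lambda p:np.concatenate([proj(n,place(p,P))[0]-uv for n,P,uv in obs])
    r=least_squares(f,p0,loss="soft_l1"); return r.x,r.fun.reshape(-1,2)
A=lambda u,v:np.array([250+(u+.5)/3-.5,135+(v+.5)/3-.5])     # crop a (top)
B=lambda u,v:np.array([220+(u+.5)/2.3-.5,75+(v+.5)/2.3-.5])  # crop b (scene)
def yellow(im):  # RGB
    h=cv2.cvtColor(im,cv2.COLOR_RGB2HSV).astype(int); sat=h[...,1]/255.;
    m=((h[...,0]>15)&(h[...,0]<32)&(h[...,1]>90)&(h[...,2]>150)).astype(np.uint8)
    n,l,st,ce=cv2.connectedComponentsWithStats(m,connectivity=8)
    return [(ce[i],st[i,4]) for i in range(1,n) if st[i,4]>=3]
def tri(uvt,uvs):
    f=lambda p:np.r_[proj("top",p)[0]-uvt,proj("scene",p)[0]-uvs]
    r=least_squares(f,[.5,0,.07]); return r.x,np.abs(r.fun).max()
def cans(imt,ims,used=[]):
    out=[]
    for u,a in yellow(imt):
        for v,b in yellow(ims):
            x,e=tri(u,v)
            if e<2.0 and .055<x[2]<.13: out.append((x.round(4),round(e,2),u.round(1),int(a)))
    return out
E
python3 - <<'E'
from h import *
for n in C: M=cv2.Rodrigues(C[n]["r"])[0]; print(n,(-M.T@C[n]["t"].ravel()).round(3))
t=cv2.imread("pics/top0.png")[:,:,::-1]; s=cv2.imread("pics/scene0.png")[:,:,::-1]
for c in cans(t.copy(),s.copy()): print(c)
print([ (u.round(),a) for u,a in yellow(t.copy())],[ (u.round(),a) for u,a in yellow(s.copy())])
g=plane("top",(320,177),.04)
sh=[("top",(-.075,.16,.04),A(26,199)),("top",(-.075,-.16,.04),A(391,208)),("top",(.075,.16,.054),A(35,32)),("top",(.075,-.16,.054),A(393,44)),
("scene",(-.075,-.16,.04),B(153,230)),("scene",(-.075,.16,.04),B(257,399)),("scene",(.075,-.16,.054),B(62,264))]
sh+= [("top",(.067,.1-.054*k,.04),A(u,v)) for k,(u,v) in enumerate([(102,46),(162,47),(223,49),(283,51),(344,53)])]
p,r=fit(sh,[g[0],g[1],0]); print("shelf",p.round(4)); print(r.round(1).tolist())
g=plane("top",(331,248),0)
st=[("top",(.022,.135,.008),A(86,332)),("top",(-.022,.135,.008),A(91,386)),("top",(.022,-.135,.008),A(393,298)),("top",(-.022,-.135,.008),A(400,351)),
("scene",(.022,-.135,.008),B(196,213)),("scene",(-.022,-.135,.008),B(219,202)),("scene",(.022,.135,.008),B(308,338)),("scene",(-.022,.135,.008),B(331,321))]
p,r=fit(st,[g[0],g[1],0]); print("straight",p.round(4)); print(r.round(1).tolist())
g=plane("top",(472,215),0)
ra=[("top",(.055,.09,.01),A(555,188)),("top",(.055,-.09,.01),A(752,188)),("top",(-.055,.09,.01),A(561,311)),("top",(-.055,-.09,.01),A(764,311)),
("scene",(-.055,-.09,.01),B(103,82)),("scene",(.055,-.09,.01),B(49,110)),("scene",(.055,.09,.01),B(97,174)),("scene",(-.055,.09,.01),B(153,151))]
p,r=fit(ra,[g[0],g[1],0]); print("rail",p.round(4)); print(r.round(1).tolist())
# headset cushion top corners in top view crop, z=.195
cu=[A(152,71),A(222,75),A(220,110),A(150,104)]
print("cushion top quad",[plane("top",u,z)[:2].round(4).tolist() for u,z in zip(cu,[.195,.195,.173,.173])])
E
```

```text
top [ 0.33  -0.008  1.079]
scene [0.829 0.551 1.138]
(array([0.6239, 0.2879, 0.069 ]), np.float64(0.1), array([204.6, 171.6]), 13)
(array([0.5288, 0.293 , 0.0695]), np.float64(0.16), array([200. , 207.7]), 14)
(array([ 0.4209, -0.2586,  0.074 ]), np.float64(0.4), array([420. , 251.8]), 12)
(array([0.4075, 0.3659, 0.0692]), np.float64(0.15), array([167.1, 255.8]), 17)
[(array([611., 118.]), np.int32(336)), (array([614., 199.]), np.int32(727)), (array([416., 171.]), np.int32(156)), (array([205., 172.]), np.int32(13)), (array([ 61., 180.]), np.int32(67)), (array([200., 208.]), np.int32(14)), (array([ 55., 220.]), np.int32(67)), (array([420., 252.]), np.int32(12)), (array([167., 256.]), np.int32(17))] [(array([77.,  0.]), np.int32(10)), (array([137.,  50.]), np.int32(1278)), (array([124., 114.]), np.int32(152)), (array([304., 134.]), np.int32(12)), (array([248., 168.]), np.int32(102)), (array([571., 183.]), np.int32(3)), (array([603., 184.]), np.int32(4)), (array([580., 191.]), np.int32(7)), (array([605., 195.]), np.int32(3)), (array([589., 199.]), np.int32(5)), (array([594., 203.]), np.int32(4)), (array([598., 207.]), np.int32(6)), (array([609., 216.]), np.int32(7)), (array([616., 224.]), np.int32(4)), (array([367., 278.]), np.int32(14)), (array([416., 279.]), np.int32(14)), (array([338., 294.]), np.int32(15))]
shelf [ 0.625 -0.01  -0.027]
[[-0.4, -0.4], [0.2, 0.6], [-0.5, -0.9], [0.4, -0.9], [0.0, -1.8], [1.5, -0.5], [-1.2, -0.7], [0.0, -0.2], [0.1, 0.1], [-0.2, 0.1], [-0.2, 0.1], [-0.4, 0.1]]
straight [ 0.4334 -0.04    0.1151]
[[0.7, 0.5], [0.5, -0.7], [-0.2, 0.8], [-0.2, -0.4], [0.1, 1.1], [-0.1, -0.2], [0.0, 0.1], [0.3, 0.3]]
rail [ 0.5185 -0.4092  0.0092]
[[-0.7, 0.2], [0.0, 0.0], [-0.1, -0.3], [0.1, -0.4], [1.0, -1.0], [-0.8, -2.2], [-0.8, 1.3], [1.1, -0.9]]
cushion top quad [[0.6202, 0.0353], [0.6174, -0.0179], [0.5962, -0.0167], [0.6006, 0.0375]]
```

```bash
cat >> h.py <<'E'
def need(x,y,z,az):
    "az: world azimuth of tool y. prints turn about tool z (0.1 rad), then shift in final tool axes (0.03 m)"
    from plant import read_state
    s=read_state(); M=R.from_quat(s["tcp_rot"]).as_matrix(); cur=np.arctan2(M[1,1],M[0,1])
    d=(az-cur+np.pi)%(2*np.pi)-np.pi
    F=np.array([[-np.sin(az),np.cos(az),0],[np.cos(az),np.sin(az),0],[0,0,-1]]) # rows: tool x,y,z in world
    F[0]=np.cross(F[1],F[2])
    D=np.array([x,y,z])-s["ee_pos"]
    tilt=M.T@[0,0,-1]
    print("t %.2f turn_z %.2f shift %s dist %.3f pos %s az %.4f tilt-fix ax,ay %s F %s gap %.3f j7 %.2f"%(s["t"],-d/.1,(F@D/.03).round(2),np.linalg.norm(D),s["ee_pos"].round(4),cur,(10*np.array([-tilt[1],tilt[0]])).round(3),s["force"].round(1),s["finger_gap"],s["qpos"][6]))
E
python3 - <<'E'
from h import *
for u in [(640,214),(700,214),(780,216)]: print(plane("top",A(*u),.162-.003).round(4))
need(.6085,.0095,.30,-.075)
E
```

```text
[ 0.5191 -0.3417  0.159 ]
[ 0.5195 -0.3882  0.159 ]
[ 0.5183 -0.45    0.159 ]
t 0.10 turn_z 13.86 shift [-18.63  16.37  -2.31] dist 0.747 pos [0.1605 0.6037 0.2308] az 1.3110 tilt-fix ax,ay [-0.01   0.001] F [ 0.2  0.1 -0.9] gap 1.000 j7 -0.11
```

```bash
python3 -m handwheel '[0,0,-0.5,0,0,1,0,0,-0.5,0,0,1,0,0,-0.5,0,0,1,0,0,-0.5,0,0,1,0,0,-0.3,0,0,1,0,0,0,0,0,1,0,0,0,0,0,1]' -1 40
python3 -m handwheel '[0,0,0,0,0,1,0,0,0,0,0,1,0,0,0,0,0,1,0,0,0,0,0,1,0,0,0,0,0,1,0,0,0,0,0,1,0,0,0,0,0,0.86,0,0,0,0,0,0]'
python3 -m handwheel '[-0.75,0.65,0,0,0,0,-0.75,0.65,0,0,0,0,-0.75,0.65,0,0,0,0,-0.75,0.65,0,0,0,0,-0.75,0.65,0,0,0,0,-0.75,0.65,0,0,0,0,-0.75,0.65,0,0,0,0,-0.75,0.65,0,0,0,0]'
python3 -m handwheel '[-0.75,0.65,0,0,0,0,-0.75,0.65,0,0,0,0,-0.75,0.65,0,0,0,0,-0.75,0.65,0,0,0,0,-0.75,0.65,0,0,0,0,-0.75,0.65,0,0,0,0,-0.75,0.65,0,0,0,0,-0.75,0.65,0,0,0,0]'
python3 -m handwheel '[-0.75,0.65,0,0,0,0,-0.75,0.65,0,0,0,0,-0.75,0.65,0,0,0,0,-0.75,0.65,0,0,0,0,-0.75,0.65,0,0,0,0,0,0,0,0,0,0,0,0,0,0,0,0]'
python3 -c "from h import *;need(.6085,.0095,.171,-.075)"
```

```text
t: 0.68
ee_pos: [0.1606, 0.6041, 0.3007]
tcp_rot: [0.464, 0.886, 0.0, -0.0]
force: [0.7, -0.1, 0.1]
finger_gap: 1.0
finger_force: 0.0
t: 1.35
ee_pos: [0.1604, 0.6039, 0.2999]
tcp_rot: [0.735, 0.679, -0.0, 0.0]
force: [-0.2, 0.3, 0.1]
finger_gap: 0.999
finger_force: 0.0
t: 2.02
ee_pos: [0.3032, 0.4115, 0.3003]
tcp_rot: [0.732, 0.681, -0.0, 0.0]
force: [0.6, 1.7, -0.4]
finger_gap: 0.994
finger_force: 0.0
t: 2.68
ee_pos: [0.4453, 0.2203, 0.3003]
tcp_rot: [0.732, 0.681, -0.0, 0.0]
force: [0.3, 1.5, 1.2]
finger_gap: 0.996
finger_force: 0.0
t: 3.27
ee_pos: [0.5339, 0.1006, 0.3]
tcp_rot: [0.733, 0.68, -0.0, 0.0]
force: [0.1, 0.7, -0.1]
finger_gap: 1.0
finger_force: 0.0
t 3.27 turn_z 0.00 shift [-2.84  2.71  4.3 ] dist 0.175 pos [0.5339 0.1006 0.3   ] az -0.0749 tilt-fix ax,ay [-0.003  0.008] F [ 0.1  0.7 -0.1] gap 1.000 j7 -0.17
```

```bash
python3 -m handwheel '[-0.71,0.68,0,0,0,0,-0.71,0.68,0,0,0,0,-0.71,0.68,0,0,0,0,-0.71,0.67,0,0,0,0,0,0,0.5,0,0,0,0,0,0.8,0,0,0,0,0,0.8,0,0,0,0,0,0.8,0,0,0]'
python3 -m handwheel '[0,0,0.6,0,0,0,0,0,0.4,0,0,0,0,0,0.2,0,0,0,0,0,0.2,0,0,0,0,0,0,0,0,0,0,0,0,0,0,0]'
python3 - <<'E'
from h import *
from plant import camera
need(.6085,.0095,.171,-.075)
for n,(x0,y0,x1,y1) in {"scene":(230,150,380,290)}.items():
    im=camera(n)["color"][y0:y1,x0:x1,::-1]; cv2.imwrite("pics/g1.png",cv2.resize(im,None,fx=4,fy=4))
E
```

```text
t: 3.93
ee_pos: [0.6078, 0.0123, 0.2122]
tcp_rot: [0.732, 0.681, 0.0, -0.0]
force: [1.0, 0.3, -0.5]
finger_gap: 0.998
finger_force: 0.0
t: 4.43
ee_pos: [0.6085, 0.0113, 0.1719]
tcp_rot: [0.733, 0.68, 0.0, 0.0]
force: [0.2, 0.0, 0.2]
finger_gap: 1.0
finger_force: 0.0
t 4.43 turn_z 0.00 shift [-0.06  0.01  0.03] dist 0.002 pos [0.6085 0.0113 0.1719] az -0.0746 tilt-fix ax,ay [ 0.007 -0.002] F [0.2 0.  0.2] gap 1.000 j7 0.11
```

View pics/g1.png

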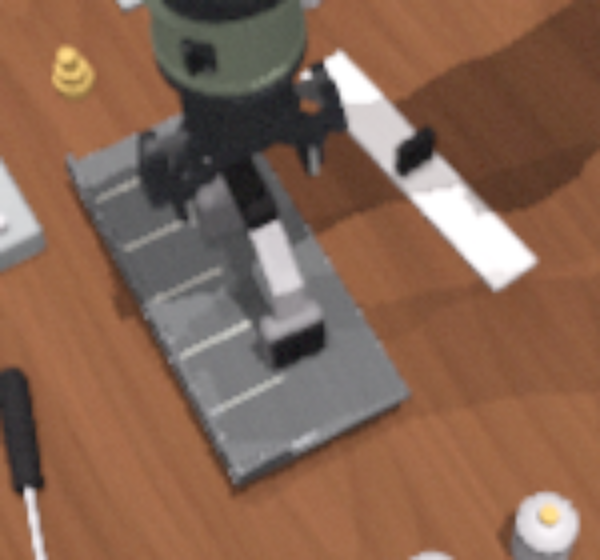

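The fingers straddle the cushion (about (245,190) in the crop), so I'll close and lift.

```bash
python3 -m handwheel '[0,0,0,0,0,0,0,0,0,0,0,0,0,0,0,0,0,0,0,0,0,0,0,0,0,0,0,0,0,0,0,0,0,0,0,0,0,0,0,0,0,0,0,0,0,0,0,0]' 1 40
python3 -m handwheel '[0,0,-0.2,0,0,0,0,0,-0.5,0,0,0,0,0,-0.8,0,0,0,0,0,-0.8,0,0,0,0,0,-0.8,0,0,0,0,0,-0.8,0,0,0,0,0,-0.8,0,0,0,0,0,-0.6,0,0,0]'
python3 -m handwheel '[0,0,0,0,0,0]'
python3 -c "from h import *;need(.519,-.409,.335,-np.pi/2+.009)"
```

```text
t: 5.15
ee_pos: [0.6084, 0.0111, 0.1715]
tcp_rot: [0.733, 0.68, 0.0, 0.0]
force: [-0.1, 0.9, 4.1]
finger_gap: 0.272
finger_force: 40.0
t: 5.82
ee_pos: [0.6081, 0.0109, 0.3324]
tcp_rot: [0.733, 0.68, 0.0, 0.0]
force: [-0.8, 0.2, -1.9]
finger_gap: 0.274
finger_force: 39.6
t: 5.9
ee_pos: [0.6091, 0.0108, 0.334]
tcp_rot: [0.733, 0.68, 0.002, 0.001]
force: [0.9, -0.5, -2.0]
finger_gap: 0.272
finger_force: 39.6
t 5.90 turn_z 14.86 shift [-3.13 13.97 -0.03] dist 0.429 pos [0.6091 0.0108 0.334 ] az -0.0753 tilt-fix ax,ay [ 0.042 -0.009] F [ 0.9 -0.5 -2. ] gap 0.272 j7 0.03
```

```bash
python3 -m handwheel '[0,0,0,0,0,0.93,0,0,0,0,0,0.93,0,0,0,0,0,0.93,0,0,0,0,0,0.93,0,0,0,0,0,0.93,0,0,0,0,0,0.93,0,0,0,0,0,0.93,0,0,0,0,0,0.93]' >/dev/null
python3 -m handwheel '[0,0,0,0,0,0.93,0,0,0,0,0,0.93,0,0,0,0,0,0.93,0,0,0,0,0,0.93,0,0,0,0,0,0.93,0,0,0,0,0,0.93,0,0,0,0,0,0.93,0,0,0,0,0,0.91]' >/dev/null
python3 -m handwheel '[-0.3,0.8,0,0,0,0,-0.2,0.9,0,0,0,0,-0.2,0.9,0,0,0,0,-0.2,0.9,0,0,0,0,-0.2,0.9,0,0,0,0,-0.2,0.9,0,0,0,0,-0.2,0.9,0,0,0,0,-0.2,0.9,0,0,0,0]' >/dev/null
python3 -m handwheel '[-0.2,0.9,0,0,0,0,-0.2,0.9,0,0,0,0,-0.2,0.9,0,0,0,0,-0.2,0.9,0,0,0,0,-0.2,0.9,0,0,0,0,-0.2,0.9,0,0,0,0,-0.2,0.9,0,0,0,0,-0.2,0.57,0,0,0,0]' >/dev/null
python3 -m handwheel '[0,0,0,0,0,0,0,0,0,0,0,0]'
python3 - <<'E'
from h import *
from plant import camera
need(.519,-.409,.335,-np.pi/2+.009)
a=camera("scene")["color"][40:200,180:340,::-1]; b=camera("top")["color"][140:280,390:550,::-1]
cv2.imwrite("pics/g2.png",np.hstack([cv2.resize(a,(400,400),interpolation=cv2.INTER_CUBIC),cv2.resize(b,(400,400),interpolation=cv2.INTER_CUBIC)]))
E
```

```text
t: 8.73
ee_pos: [0.5122, -0.4098, 0.3295]
tcp_rot: [1.0, 0.004, -0.001, -0.0]
force: [-1.2, 0.5, -2.2]
finger_gap: 0.268
finger_force: 39.9
t 8.73 turn_z -0.02 shift [ 0.23 -0.03 -0.18] dist 0.009 pos [ 0.5122 -0.4098  0.3295] az -1.5633 tilt-fix ax,ay [-0.005  0.013] F [-1.2  0.5 -2.2] gap 0.268 j7 -0.59
```

View pics/g2.png

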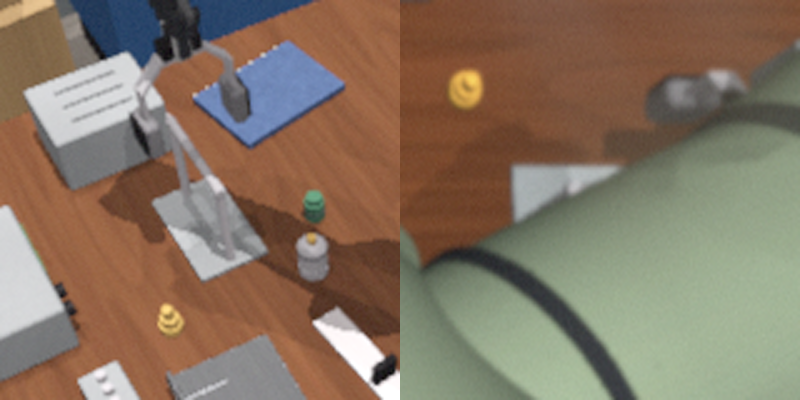

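```bash
python3 -m handwheel '[0.23,-0.03,0,0,0,0,0,0,0.5,0,0,0,0,0,0.8,0,0,0,0,0,0.8,0,0,0,0,0,0.8,0,0,0,0,0,0.8,0,0,0,0,0,0.7,0,0,0,0,0,0.5,0,0,0]' >/dev/null
python3 -m handwheel '[0,0,0.2,0,0,0,0,0,0,0,0,0,0,0,0,0,0,0]'
python3 -c "from h import *;need(.519,-.409,.1655,-np.pi/2+.009)"
```

```text
t: 9.75
ee_pos: [0.5208, -0.4078, 0.1779]
tcp_rot: [1.0, 0.005, 0.0, 0.0]
force: [-0.0, -0.3, -1.9]
finger_gap: 0.273
finger_force: 39.9
t 9.75 turn_z 0.02 shift [-0.06  0.04  0.41] dist 0.013 pos [ 0.5208 -0.4078  0.1779] az -1.5603 tilt-fix ax,ay [ 0.004 -0.004] F [-0.  -0.3 -1.9] gap 0.273 j7 -0.51
```

```bash
python3 -m handwheel '[-0.06,0,0.15,0,0,0,0,0,0.1,0,0,0,0,0,0.05,0,0,0,0,0,0,0,0,0]'
python3 -m handwheel '[0,0,0.05,0,0,0,0,0,0.03,0,0,0,0,0,0,0,0,0]'
python3 -m handwheel '[0,0,0.04,0,0,0,0,0,0,0,0,0]'
```

```text
t: 10.08
ee_pos: [0.5184, -0.4079, 0.1683]
tcp_rot: [1.0, 0.005, 0.0, -0.0]
force: [-0.3, 0.4, -2.5]
finger_gap: 0.274
finger_force: 39.9
t: 10.33
ee_pos: [0.5184, -0.408, 0.1658]
tcp_rot: [1.0, 0.005, -0.0, -0.0]
force: [-0.5, -0.4, -1.0]
finger_gap: 0.275
finger_force: 39.9
t: 10.5
ee_pos: [0.5185, -0.4081, 0.1654]
tcp_rot: [1.0, 0.005, 0.0, 0.0]
force: [-2.3, 2.1, 5.8]
finger_gap: 0.273
finger_force: 41.2
```

```bash
python3 -m handwheel '[0,0,0,0,0,0,0,0,0,0,0,0,0,0,0,0,0,0,0,0,0,0,0,0,0,0,0,0,0,0,0,0,0,0,0,0]' 0
python3 -m handwheel '[0,0,-0.2,0,0,0,0,0,-0.4,0,0,0,0,0,-0.7,0,0,0,0,0,-0.9,0,0,0,0,0,-0.9,0,0,0,0,0,-0.9,0,0,0,0,0,0,0,0,0]' -1
python3 - <<'E'
from h import *
from plant import camera
a=camera("scene")["color"]; b=camera("top")["color"]
for c in cans(b,a): print(c)
print(yellow(a)[-6:])
need(.4209,-.2586,.30,-.027)
a=a[40:200,180:340,::-1]
cv2.imwrite("pics/g3.png",cv2.resize(a,(560,560),interpolation=cv2.INTER_CUBIC))
E
```

```text
t: 11.0
ee_pos: [0.5184, -0.408, 0.1647]
tcp_rot: [1.0, 0.005, -0.0, 0.0]
force: [-0.3, 0.2, 0.7]
finger_gap: 0.498
finger_force: 0.0
t: 11.58
ee_pos: [0.5191, -0.4097, 0.291]
tcp_rot: [1.0, 0.005, 0.003, 0.002]
force: [0.1, -0.1, -1.7]
finger_gap: 1.001
finger_force: 0.0
(array([0.6241, 0.288 , 0.0696]), np.float64(0.1), array([204.5, 171.5]), 16)
(array([0.529 , 0.2931, 0.0701]), np.float64(0.15), array([199.9, 207.6]), 17)
(array([0.4072, 0.3659, 0.0697]), np.float64(0.18), array([167. , 255.9]), 20)
[(array([597.25, 206.  ]), np.int32(4)), (array([606.5, 214.5]), np.int32(6)), (array([617., 224.]), np.int32(3)), (array([366.71428571, 278.5       ]), np.int32(14)), (array([416.6, 278.6]), np.int32(15)), (array([337.53333333, 293.86666667]), np.int32(15))]
t 11.68 turn_z -15.34 shift [ 4.9  -3.39 -0.45] dist 0.179 pos [ 0.5185 -0.4083  0.2865] az -1.5611 tilt-fix ax,ay [ 0.012 -0.02 ] F [ 0.6 -0.1 -1.1] gap 0.998 j7 -0.57
```

View pics/g3.png

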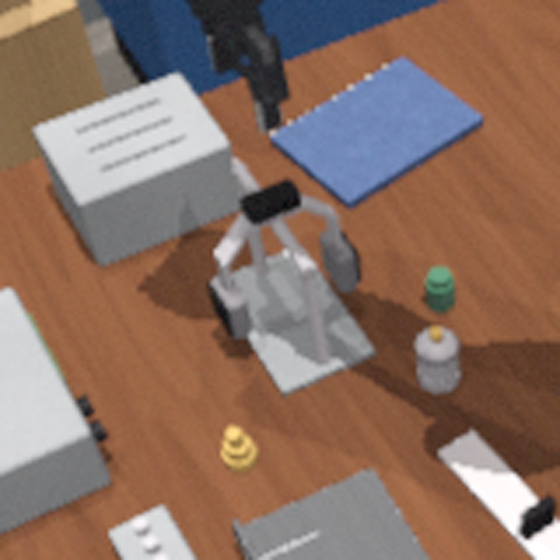

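The headset hangs centred on the bar with one pad on each side. Next is the right-hand canister.

```bash
python3 -m handwheel '[0,0,0,0,0,-0.96,0,0,0,0,0,-0.96,0,0,0,0,0,-0.96,0,0,0,0,0,-0.96,0,0,0,0,0,-0.96,0,0,0,0,0,-0.96,0,0,0,0,0,-0.96,0,0,0,0,0,-0.96]' >/dev/null
python3 -m handwheel '[0,0,0,0,0,-0.96,0,0,0,0,0,-0.96,0,0,0,0,0,-0.96,0,0,0,0,0,-0.96,0,0,0,0,0,-0.96,0,0,0,0,0,-0.96,0,0,0,0,0,-0.96,0,0,0,0,0,-0.94]' >/dev/null
python3 -m handwheel '[0.7,-0.48,0,0,0,0,0.7,-0.48,0,0,0,0,0.7,-0.48,0,0,0,0,0.7,-0.48,0,0,0,0,0.7,-0.48,0,0,0,0,0.7,-0.48,0,0,0,0,0.7,-0.48,0,0,0,0,0,0,0,0,0,0]'
python3 -c "from h import *;need(.4209,-.2586,.10,-.027)"
```

```text
t: 13.68
ee_pos: [0.4194, -0.2551, 0.2844]
tcp_rot: [0.716, 0.698, 0.0, -0.001]
force: [0.7, 0.5, 0.7]
finger_gap: 0.998
finger_force: 0.0
t 13.68 turn_z 0.02 shift [-0.12  0.05  6.15] dist 0.184 pos [ 0.4194 -0.2551  0.2844] az -0.0254 tilt-fix ax,ay [-0.013 -0.022] F [0.7 0.5 0.7] gap 0.998 j7 0.55
```

```bash
python3 -m handwheel '[-0.12,0.05,0.5,0,0,0,0,0,0.8,0,0,0,0,0,0.9,0,0,0,0,0,0.9,0,0,0,0,0,0.9,0,0,0,0,0,0.9,0,0,0,0,0,0.8,0,0,0,0,0,0.4,0,0,0]' >/dev/null
python3 -m handwheel '[0,0,0,0,0,0]'
python3 - <<'E'
from h import *
from plant import camera
need(.4209,-.2586,.024,-.027)
a=camera("scene")["color"][80:220,220:380,::-1]; b=camera("top")["color"]
print([c for c in yellow(b)])
cv2.imwrite("pics/g4.png",cv2.resize(a,(560,490),interpolation=cv2.INTER_CUBIC))
E
```

```text
t: 14.43
ee_pos: [0.4215, -0.2614, 0.0992]
tcp_rot: [0.717, 0.697, -0.001, -0.002]
force: [-0.6, 0.4, -0.2]
finger_gap: 1.004
finger_force: 0.0
t 14.43 turn_z -0.00 shift [ 0.09 -0.02  2.51] dist 0.075 pos [ 0.4215 -0.2614  0.0992] az -0.0272 tilt-fix ax,ay [-0.044 -0.015] F [-0.6  0.4 -0.2] gap 1.004 j7 0.71
[(array([610.60597015, 118.25373134]), np.int32(335)), (array([613.87621697, 199.21974965]), np.int32(719)), (array([415.75974026, 170.87662338]), np.int32(154)), (array([204.71428571, 171.5       ]), np.int32(14)), (array([ 61.10294118, 179.83823529]), np.int32(68)), (array([200.        , 207.71428571]), np.int32(14)), (array([ 55.22727273, 220.53030303]), np.int32(66)), (array([167., 256.]), np.int32(17))]
```

View pics/g4.png

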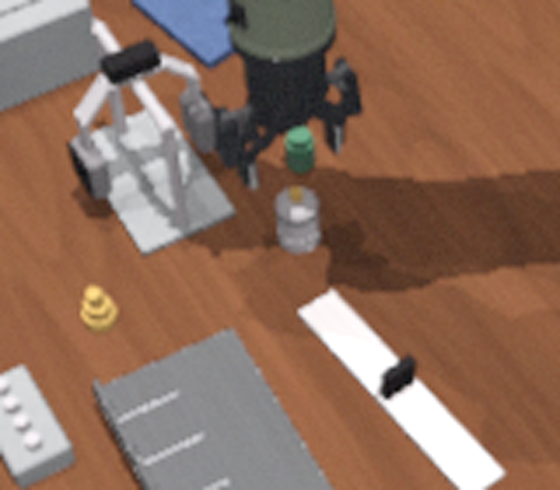

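```bash
python3 -m handwheel '[0.08,-0.02,0.4,0,0,0,0,0,0.6,0,0,0,0,0,0.6,0,0,0,0,0,0.5,0,0,0,0,0,0.3,0,0,0,0,0,0.1,0,0,0,0,0,0,0,0,0]'
python3 -m handwheel '[0,0,0,0,0,0,0,0,0,0,0,0,0,0,0,0,0,0,0,0,0,0,0,0,0,0,0,0,0,0,0,0,0,0,0,0,0,0,0,0,0,0]' 1 40
python3 -c "from h import *;need(.4209,-.2586,.18,-.027)"
```

```text
t: 15.12
ee_pos: [0.4226, -0.2597, 0.027]
tcp_rot: [0.717, 0.697, 0.0, 0.0]
force: [0.0, 0.1, 0.3]
finger_gap: 1.001
finger_force: 0.0
t: 15.7
ee_pos: [0.4227, -0.2597, 0.0274]
tcp_rot: [0.717, 0.697, 0.0, 0.0]
force: [-2.0, 1.3, 12.5]
finger_gap: 0.501
finger_force: 38.9
t 15.70 turn_z -0.00 shift [ 0.03 -0.06 -5.09] dist 0.153 pos [ 0.4227 -0.2597  0.0274] az -0.0271 tilt-fix ax,ay [0.008 0.001] F [-2.   1.3 12.5] gap 0.501 j7 0.77
```

```bash
python3 -m handwheel '[0,0,-0.2,0,0,0,0,0,-0.5,0,0,0,0,0,-0.8,0,0,0,0,0,-0.9,0,0,0,0,0,-0.9,0,0,0,0,0,-0.5,0,0,0,0,0,0,0,0,0]'
python3 -c "from h import *;need(.663,-.0472,.15,-.027)"
```

```text
t: 16.28
ee_pos: [0.4236, -0.2602, 0.1438]
tcp_rot: [0.717, 0.697, 0.001, 0.002]
force: [1.3, -0.0, -2.6]
finger_gap: 0.5
finger_force: 41.5
t 16.28 turn_z -0.00 shift [ 7.31  7.79 -0.21] dist 0.320 pos [ 0.4236 -0.2602  0.1438] az -0.0272 tilt-fix ax,ay [0.043 0.014] F [ 1.3 -0.  -2.6] gap 0.500 j7 0.68
```

```bash
python3 -m handwheel '[0.66,0.71,0,0,0,0,0.66,0.71,0,0,0,0,0.66,0.71,0,0,0,0,0.66,0.71,0,0,0,0,0.66,0.71,0,0,0,0,0.66,0.71,0,0,0,0,0.66,0.71,0,0,0,0,0.66,0.71,0,0,0,0]' >/dev/null
python3 -m handwheel '[0.68,0.71,0,0,0,0,0.68,0.71,0,0,0,0,0.67,0.69,0,0,0,0,0,0,0,0,0,0,0,0,0,0,0,0]'
python3 -c "from h import *;need(.663,-.0472,.071,-.027)"
```

```text
t: 17.37
ee_pos: [0.6621, -0.045, 0.1391]
tcp_rot: [0.716, 0.698, -0.0, -0.001]
force: [-0.3, -1.9, -2.7]
finger_gap: 0.499
finger_force: 41.8
t 17.37 turn_z 0.02 shift [-0.07  0.03  2.27] dist 0.068 pos [ 0.6621 -0.045   0.1391] az -0.0246 tilt-fix ax,ay [-0.016 -0.002] F [-0.3 -1.9 -2.7] gap 0.499 j7 0.21
```

```bash
python3 -m handwheel '[-0.07,0.03,0.5,0,0,0.02,0,0,0.7,0,0,0,0,0,0.6,0,0,0,0,0,0.3,0,0,0,0,0,0.14,0,0,0,0,0,0,0,0,0,0,0,0,0,0,0]'
python3 -c "from h import *;need(.6681,-.0472,.069,-.027)"
```

```text
t: 17.95
ee_pos: [0.663, -0.0492, 0.0741]
tcp_rot: [0.717, 0.697, 0.0, 0.0]
force: [1.1, 0.1, -2.7]
finger_gap: 0.504
finger_force: 41.8
t 17.95 turn_z -0.02 shift [0.07 0.17 0.17] dist 0.007 pos [ 0.663  -0.0492  0.0741] az -0.0295 tilt-fix ax,ay [0.005 0.001] F [ 1.1  0.1 -2.7] gap 0.504 j7 0.24
```

```bash
python3 -m handwheel '[0.06,0,0.15,0,0,0,0,0,0,0,0,0]' |grep -E "ee|force: \["
python3 -m handwheel '[0,0.06,0,0,0,0,0,0.06,0,0,0,0,0,0,0,0,0,0]'|grep -E "ee|force: \["
python3 -m handwheel '[0,0.04,0,0,0,0,0,0,0,0,0,0]'|grep -E "ee|force: \["
python3 -m handwheel '[0,0.04,0,0,0,0,0,0,0,0,0,0]'|grep -E "ee|force: \["
```

```text
ee_pos: [0.663, -0.0465, 0.0691]
force: [0.2, 0.2, -2.5]
ee_pos: [0.667, -0.0471, 0.0693]
force: [-0.5, 0.4, -3.0]
ee_pos: [0.6679, -0.0472, 0.0691]
force: [-0.8, 0.5, -2.2]
ee_pos: [0.669, -0.0472, 0.069]
force: [0.6, -0.2, -2.7]
```

```bash
for i in 1; do python3 -m handwheel '[0,0.03,0,0,0,0,0,0,0,0,0,0]'|grep -E "ee|force: \["; python3 -m handwheel '[0,0.03,0,0,0,0,0,0,0,0,0,0]'|grep -E "ee|force: \["; python3 -m handwheel '[0,0.03,0,0,0,0,0,0,0,0,0,0]'|grep -E "ee|force: \["; done
```

```text
ee_pos: [0.6696, -0.0472, 0.0689]
force: [-1.3, 0.0, -2.1]
ee_pos: [0.6697, -0.0472, 0.0688]
force: [-6.7, 0.8, 0.8]
ee_pos: [0.6699, -0.0473, 0.0686]
force: [-11.1, 0.4, 3.7]
```

```bash
python3 -m handwheel '[0,-0.03,0.03,0,0,0,0,0,0,0,0,0]'|grep -E "ee|force: \["; python3 -m handwheel '[0,0,0.03,0,0,0,0,0,0,0,0,0]'|grep -E "ee|force: \["
python3 -m handwheel '[0,0,0,0,0,0,0,0,0,0,0,0,0,0,0,0,0,0]' -0.5|grep -E "ee|force: \["
python3 -m handwheel '[0,0,-0.2,0,0,0,0,0,-0.5,0,0,0,0,0,-0.9,0,0,0,0,0,-0.9,0,0,0,0,0,-0.9,0,0,0,0,0,-0.9,0,0,0,0,0,-0.9,0,0,0,0,0,0,0,0,0]' -0.6|grep -E "ee|force: \["
python3 -c "from h import *;need(.4072,.3659,.22,-.027)"
```

```text
ee_pos: [0.6697, -0.0472, 0.0678]
force: [-5.8, -0.5, -0.6]
ee_pos: [0.6698, -0.0473, 0.0676]
force: [-10.2, 1.1, 9.1]
ee_pos: [0.671, -0.0472, 0.0674]
force: [-0.8, -0.2, -0.1]
ee_pos: [0.6728, -0.0478, 0.2292]
force: [0.9, -0.6, 1.1]
t 20.45 turn_z -0.02 shift [13.54 -9.22  0.31] dist 0.492 pos [ 0.6728 -0.0478  0.2292] az -0.0294 tilt-fix ax,ay [ 0.075 -0.001] F [ 0.9 -0.6  1.1] gap 0.797 j7 0.18
```

```bash
python3 -m handwheel '[0.9,0,0,0,0,0,0.9,0,0,0,0,0,0.9,0,0,0,0,0,0.9,-0.7,0,0,0,0,0.9,-0.7,0,0,0,0,0.9,-0.7,0,0,0,0,0.9,-0.7,0,0,0,0,0.9,-0.7,0,0,0,0]' >/dev/null
python3 - <<'E'
from h import *
from plant import camera
a=camera("scene")["color"]; b=camera("top")["color"]
for c in cans(b,a): print(c)
print([u.round(1).tolist() for u,_ in yellow(b)])
need(.4072,.3659,.15,-.027)
a=b[130:230,240:400,::-1]
cv2.imwrite("pics/g5.png",cv2.resize(a,(800,500),interpolation=cv2.INTER_CUBIC))
E
```

```text
(array([ 0.6699, -0.047 ,  0.1098]), np.float64(0.32), array([334.7, 150.5]), 14)
[[610.6, 118.2], [613.9, 199.6], [334.7, 150.5], [415.7, 170.7], [61.1, 179.8], [55.3, 220.5]]
t 21.22 turn_z 0.04 shift [ 6.14 -5.57  2.45] dist 0.259 pos [0.5693 0.1772 0.2234] az -0.0226 tilt-fix ax,ay [-0.012 -0.024] F [ 0.8 -0.5  1. ] gap 0.800 j7 -0.19
```

View pics/g5.png

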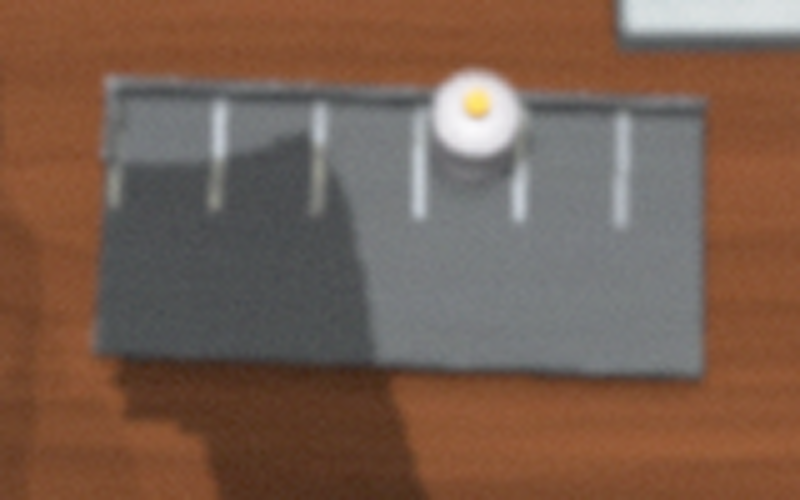

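Top crop: canister at (475,120), between the lines at 419 and 520, so it is in bay 3 and centred to about 1 mm. Next canister.

```bash
python3 -m handwheel '[0.87,-0.79,0,0,0,0,0.87,-0.79,0,0,0,0,0.87,-0.79,0,0,0,0,0.87,-0.79,0,0,0,0,0.87,-0.79,0,0,0,0,0.87,-0.79,0,0,0,0,0.87,-0.79,0,0,0,0,0,0,0,0,0,0]' -1 >/dev/null
python3 - <<'E'
from h import *
from plant import camera
a=camera("scene")["color"]; b=camera("top")["color"]
print([u.round(1).tolist() for u,_ in yellow(b)]); print([plane("scene",u,.0697)[:2].round(4).tolist() for u,n in yellow(a) if n<30])
need(.4072,.3659,.11,-.027)
E
```

```text
[[610.7, 118.4], [614.0, 199.3], [334.8, 150.5], [415.6, 170.8], [204.6, 171.6], [200.2, 207.8], [167.0, 256.0]]
[[0.9335, -1.5319], [-0.2253, 0.3686], [-0.2974, 0.4195], [-0.2258, 0.3982], [-0.2265, 0.4406], [0.6644, -0.0712], [-0.225, 0.4558], [-0.2266, 0.4709], [-0.272, 0.4882], [-0.2271, 0.5039], [-0.2253, 0.5413], [0.5292, 0.2927], [0.4076, 0.3656], [0.6243, 0.2879]]
t 21.98 turn_z 0.00 shift [ 0.19 -0.13  3.78] dist 0.114 pos [0.4109 0.3601 0.2235] az -0.0266 tilt-fix ax,ay [ 0.003 -0.005] F [ 1.6 -1.1 -0.4] gap 0.998 j7 -0.65
```

```bash
python3 -m handwheel '[0.19,-0.13,0.5,0,0,0,0,0,0.9,0,0,0,0,0,0.9,0,0,0,0,0,0.9,0,0,0,0,0,0.6,0,0,0,0,0,0,0,0,0,0,0,0,0,0,0]' >/dev/null
python3 -c "from h import *;need(.4074,.3657,.026,-.027)"
```

```text
t 22.57 turn_z -0.04 shift [ 0.06 -0.04  2.78] dist 0.083 pos [0.4087 0.3638 0.1093] az -0.0309 tilt-fix ax,ay [-0.002  0.012] F [ 0.5  0.5 -0.1] gap 1.000 j7 -0.59
```

```bash
python3 -m handwheel '[0.06,-0.04,0.5,0,0,0,0,0,0.8,0,0,0,0,0,0.8,0,0,0,0,0,0.5,0,0,0,0,0,0.18,0,0,0,0,0,0,0,0,0,0,0,0,0,0,0]' 
python3 -m handwheel '[0,0,0,0,0,0,0,0,0,0,0,0,0,0,0,0,0,0,0,0,0,0,0,0,0,0,0,0,0,0,0,0,0,0,0,0,0,0,0,0,0,0]' 1 40
python3 -m handwheel '[0,0,-0.2,0,0,0,0,0,-0.5,0,0,0,0,0,-0.8,0,0,0,0,0,-0.9,0,0,0,0,0,-0.9,0,0,0,0,0,-0.7,0,0,0,0,0,0,0,0,0]'
python3 -c "from h import *;need(.667,.0078,.15,-.027)"
```

```text
t: 23.15
ee_pos: [0.4075, 0.3671, 0.0272]
tcp_rot: [0.717, 0.697, 0.001, 0.0]
force: [0.9, 0.2, 0.6]
finger_gap: 0.998
finger_force: 0.0
t: 23.73
ee_pos: [0.4068, 0.3672, 0.0266]
tcp_rot: [0.717, 0.697, 0.0, -0.0]
force: [-3.1, -1.9, 12.4]
finger_gap: 0.499
finger_force: 38.9
t: 24.32
ee_pos: [0.4078, 0.3679, 0.1498]
tcp_rot: [0.717, 0.697, 0.003, -0.0]
force: [0.8, 0.6, -3.6]
finger_gap: 0.496
finger_force: 41.7
t 24.32 turn_z -0.02 shift [-1.176e+01  8.960e+00 -1.000e-02] dist 0.444 pos [0.4078 0.3679 0.1498] az -0.0294 tilt-fix ax,ay [ 0.032 -0.041] F [ 0.8  0.6 -3.6] gap 0.496 j7 -0.61
```

```bash
python3 -m handwheel '[-0.84,0.64,-0.03,0,0,0,-0.84,0.64,0,0,0,0,-0.84,0.64,0,0,0,0,-0.84,0.64,0,0,0,0,-0.84,0.64,0,0,0,0,-0.84,0.64,0,0,0,0,-0.84,0.64,0,0,0,0,-0.84,0.64,0,0,0,0]' >/dev/null
python3 -m handwheel '[-0.84,0.64,0,0,0,0,-0.84,0.64,0,0,0,0,-0.84,0.64,0,0,0,0,-0.84,0.64,0,0,0,0,-0.84,0.64,0,0,0,0,-0.7,0.5,0,0,0,0,0,0,0,0,0,0,0,0,0,0,0,0]'>/dev/null
python3 -c "from h import *;need(.666,.0093,.071,-.027)"
```

```text
t 25.65 turn_z -0.05 shift [0.02 0.17 2.49] dist 0.075 pos [0.6608 0.0088 0.1456] az -0.0316 tilt-fix ax,ay [-0.013  0.008] F [ 0.1  0.7 -3.7] gap 0.501 j7 0.10
```

```bash
python3 -m handwheel '[0.02,0.17,0.5,0,0,-0.04,0,0,0.7,0,0,0,0,0,0.7,0,0,0,0,0,0.4,0,0,0,0,0,0.18,0,0,0,0,0,0,0,0,0,0,0,0,0,0,0]'|grep -E "ee|force: \["
python3 -c "from h import *;need(.6705,.0093,.069,-.027)"
```

```text
ee_pos: [0.6663, 0.0114, 0.0729]
force: [0.1, 0.3, -2.6]
t 26.23 turn_z 0.02 shift [-0.06  0.14  0.13] dist 0.006 pos [0.6663 0.0114 0.0729] az -0.0248 tilt-fix ax,ay [ 0.004 -0.   ] F [ 0.1  0.3 -2.6] gap 0.502 j7 0.12
```

```bash
python3 -m handwheel '[-0.06,0.08,0.13,0,0,0,0,0.04,0,0,0,0,0,0,0,0,0,0]'|grep -E "ee|force: \["
python3 -m handwheel '[0,0.03,0,0,0,0,0,0,0,0,0,0]'|grep -E "ee|force: \["
python3 -m handwheel '[0,0.03,0,0,0,0,0,0,0,0,0,0]'|grep -E "ee|force: \["
```

```text
ee_pos: [0.6702, 0.0091, 0.0689]
force: [0.2, 0.4, -3.7]
ee_pos: [0.6708, 0.0092, 0.0687]
force: [0.1, -0.3, -3.0]
ee_pos: [0.6714, 0.0092, 0.0685]
force: [-0.9, -0.6, -3.1]
```

```bash
python3 -m handwheel '[0,0.02,0.02,0,0,0,0,0,0,0,0,0]'|grep -E "ee|force: \["
python3 -m handwheel '[0,0.01,0.03,0,0,0,0,0,0,0,0,0]'|grep -E "ee|force: \["
python3 -m handwheel '[0,0,0.03,0,0,0,0,0,0,0,0,0]'|grep -E "ee|force: \["
```

```text
ee_pos: [0.6715, 0.0092, 0.0676]
force: [-3.9, 0.2, -1.9]
ee_pos: [0.6716, 0.0092, 0.0668]
force: [-7.1, 0.4, 1.3]
ee_pos: [0.6716, 0.0092, 0.0667]
force: [-12.8, -0.1, 14.7]
```

```bash
python3 -m handwheel '[0,0,-0.02,0,0,0,0,0,0,0,0,0,0,0,0,0,0,0]' -0.5|grep -E "ee|force: \["
python3 -m handwheel '[0,0,-0.2,0,0,0,0,0,-0.5,0,0,0,0,0,-0.9,0,0,0,0,0,-0.9,0,0,0,0,0,-0.9,0,0,0,0,0,-0.9,0,0,0,0,0,-0.9,0,0,0,0,0,0,0,0,0]' -0.6|grep -E "ee|force: \["
python3 -c "from h import *;need(.529,.293,.22,-.027)"
```

```text
ee_pos: [0.6728, 0.0092, 0.0668]
force: [0.8, -0.3, -1.8]
ee_pos: [0.6745, 0.0088, 0.2286]
force: [0.4, 0.2, -0.7]
t 28.23 turn_z 0.02 shift [ 9.34 -5.1   0.29] dist 0.319 pos [0.6745 0.0088 0.2286] az -0.0254 tilt-fix ax,ay [ 0.075 -0.007] F [ 0.4  0.2 -0.7] gap 0.801 j7 0.08
```

```bash
python3 -m handwheel '[0.9,-0.3,0,0,0,0,0.9,-0.3,0,0,0,0,0.9,-0.5,0,0,0,0,0.9,-0.5,0,0,0,0,0.9,-0.5,0,0,0,0,0.9,-0.5,0,0,0,0,0.9,-0.6,0,0,0,0,0.9,-0.6,0,0,0,0]' -1 >/dev/null
python3 -m handwheel '[0.9,-0.6,0,0,0,0,0.9,-0.6,0,0,0,0,0.3,-0.1,0,0,0,0,0,0,0,0,0,0,0,0,0,0,0,0]'>/dev/null
python3 - <<'E'
from h import *
from plant import camera
a=camera("scene")["color"]; b=camera("top")["color"]
for c in cans(b,a): print(c)
print([u.round(1).tolist() for u,_ in yellow(b)]); print([plane("scene",u,.0697)[:2].round(4).tolist() for u,n in yellow(a) if n<30 and u[0]<500])
need(.529,.293,.11,-.027)
E
```

```text
(array([0.6714, 0.0085, 0.1098]), np.float64(0.16), array([312.8, 149.7]), 12)
(array([ 0.67  , -0.0476,  0.1092]), np.float64(0.23), array([335. , 150.5]), 12)
(array([0.6108, 0.2573, 0.0688]), np.float64(0.06), array([216.3, 176.5]), 14)
(array([0.5288, 0.2931, 0.0698]), np.float64(0.2), array([199.9, 207.7]), 18)
[[610.7, 118.5], [613.9, 199.0], [312.8, 149.7], [335.0, 150.5], [415.7, 170.9], [216.3, 176.5], [199.9, 207.7]]
[[0.9335, -1.5319], [0.6644, -0.0712], [0.6656, -0.0131], [0.5292, 0.2927], [0.6109, 0.2576]]
t 29.42 turn_z 0.00 shift [0.08 0.06 3.76] dist 0.113 pos [0.5271 0.2906 0.2228] az -0.0266 tilt-fix ax,ay [0.006 0.004] F [ 0.2 -0.9  0.8] gap 0.999 j7 -0.43
```

One canister was knocked to (0.611, 0.257) and is still upright. I'll continue with the one at (0.529, 0.293), opening the fingers a little less.

```bash
python3 -m handwheel '[0.08,0.06,0.5,0,0,0,0,0,0.9,0,0,0,0,0,0.9,0,0,0,0,0,0.9,0,0,0,0,0,0.6,0,0,0,0,0,0,0,0,0,0,0,0,0,0,0]' -0.7 >/dev/null
python3 -c "from h import *;need(.529,.293,.026,-.027)"
```

```text
t 30.00 turn_z 0.00 shift [0.   0.01 2.75] dist 0.082 pos [0.5287 0.293  0.1085] az -0.0268 tilt-fix ax,ay [-0.007  0.012] F [ 0.8 -0.2  0. ] gap 0.853 j7 -0.38
```

```bash
python3 -m handwheel '[0,0,0.5,0,0,0,0,0,0.8,0,0,0,0,0,0.8,0,0,0,0,0,0.5,0,0,0,0,0,0.15,0,0,0,0,0,0,0,0,0,0,0,0,0,0,0]' 
python3 -m handwheel '[0,0,0,0,0,0,0,0,0,0,0,0,0,0,0,0,0,0,0,0,0,0,0,0,0,0,0,0,0,0,0,0,0,0,0,0,0,0,0,0,0,0]' 1 40
python3 -m handwheel '[0,0,-0.2,0,0,0,0,0,-0.5,0,0,0,0,0,-0.8,0,0,0,0,0,-0.9,0,0,0,0,0,-0.9,0,0,0,0,0,-0.8,0,0,0,0,0,0,0,0,0]'
python3 -c "from h import *;need(.666,.0623,.15,-.027)"
```

```text
t: 30.58
ee_pos: [0.5292, 0.2944, 0.0277]
tcp_rot: [0.716, 0.698, 0.001, 0.0]
force: [0.2, 0.5, 0.2]
finger_gap: 0.847
finger_force: 0.0
t: 31.17
ee_pos: [0.5288, 0.2947, 0.0274]
tcp_rot: [0.716, 0.698, 0.001, 0.0]
force: [-1.9, -0.4, 10.5]
finger_gap: 0.499
finger_force: 39.1
t: 31.75
ee_pos: [0.53, 0.2951, 0.1541]
tcp_rot: [0.716, 0.698, 0.003, 0.0]
force: [-0.1, 0.2, -1.7]
finger_gap: 0.502
finger_force: 41.5
t 31.75 turn_z 0.02 shift [-7.63  4.74  0.14] dist 0.270 pos [0.53   0.2951 0.1541] az -0.0254 tilt-fix ax,ay [ 0.05  -0.037] F [-0.1  0.2 -1.7] gap 0.502 j7 -0.40
```

```bash
python3 -m handwheel '[-0.75,0.47,0,0,0,0,-0.75,0.47,0,0,0,0,-0.75,0.47,0,0,0,0,-0.75,0.47,0,0,0,0,-0.75,0.47,0,0,0,0,-0.75,0.47,0,0,0,0,-0.75,0.47,0,0,0,0,-0.75,0.47,0,0,0,0]' >/dev/null
python3 -m handwheel '[-0.75,0.47,0,0,0,0,-0.75,0.47,0,0,0,0,0,0,0,0,0,0,0,0,0,0,0,0]'>/dev/null
python3 -c "from h import *;need(.667,.0635,.071,-.027)"
```

```text
t 32.75 turn_z -0.01 shift [-0.01  0.11  2.59] dist 0.078 pos [0.6636 0.064  0.1488] az -0.0277 tilt-fix ax,ay [-0.004  0.007] F [ 0.1  0.5 -2.3] gap 0.499 j7 0.00
```

```bash
python3 -m handwheel '[-0.01,0.11,0.5,0,0,0,0,0,0.7,0,0,0,0,0,0.7,0,0,0,0,0,0.5,0,0,0,0,0,0.22,0,0,0,0,0,0,0,0,0,0,0,0,0,0,0]'|grep -E "ee|force: \["
python3 -c "from h import *;need(.671,.0635,.069,-.027)"
```

```text
ee_pos: [0.6666, 0.0662, 0.0701]
force: [0.2, -0.1, -2.2]
t 33.33 turn_z 0.03 shift [-0.09  0.15  0.04] dist 0.005 pos [0.6666 0.0662 0.0701] az -0.0241 tilt-fix ax,ay [-0.004 -0.001] F [ 0.2 -0.1 -2.2] gap 0.500 j7 0.03
```

```bash
python3 -m handwheel '[-0.09,0.08,0.04,0,0,0,0,0.07,0,0,0,0,0,0,0,0,0,0]'|grep -E "ee|force: \["
python3 -m handwheel '[0,0.05,0,0,0,0,0,0,0,0,0,0]'|grep -E "ee|force: \["
python3 -m handwheel '[0,0.03,0.03,0,0,0,0,0,0,0,0,0]'|grep -E "ee|force: \["
```

```text
ee_pos: [0.6719, 0.0625, 0.0696]
force: [1.0, 0.0, -2.6]
ee_pos: [0.6728, 0.0626, 0.0694]
force: [-1.4, 0.4, -2.6]
ee_pos: [0.673, 0.0627, 0.0681]
force: [-5.1, -0.4, -0.5]
```

```bash
python3 -m handwheel '[0,0.02,0.01,0,0,0,0,0,0,0,0,0]'|grep -E "ee|force: \["
python3 -m handwheel '[0,0,0.02,0,0,0,0,0,0,0,0,0]'|grep -E "ee|force: \["
```

```text
ee_pos: [0.6731, 0.0626, 0.0678]
force: [-8.2, -0.1, 1.2]
ee_pos: [0.6731, 0.0626, 0.0673]
force: [-8.1, 0.5, 2.1]
```

```bash
python3 -m handwheel '[0.03,-0.02,0.01,0,0,0,0,0,0.01,0,0,0]'|grep -E "ee|force: \["
python3 -m handwheel '[0,0,0,0,0,0,0,0,0,0,0,0,0,0,0,0,0,0]' -0.5|grep -E "ee|force: \["
python3 -m handwheel '[0,0,-0.2,0,0,0,0,0,-0.5,0,0,0,0,0,-0.9,0,0,0,0,0,-0.9,0,0,0,0,0,-0.9,0,0,0,0,0,-0.9,0,0,0,0,0,-0.9,0,0,0,0,0,0,0,0,0]' -0.6|grep -E "ee|force: \["
python3 -m handwheel '[0.8,-0.2,0,0,0,0,0.8,-0.2,0,0,0,0,0.8,-0.2,0,0,0,0,0.8,-0.2,0,0,0,0,0.8,-0.3,0,0,0,0,0.8,-0.3,0,0,0,0,0.8,-0.3,0,0,0,0,0,0,0,0,0,0]' -1 |grep ee
python3 - <<'E'
from h import *
from plant import camera
a=camera("scene")["color"]; b=camera("top")["color"]
for c in cans(b,a): print(c)
print([u.round(1).tolist() for u,_ in yellow(b)]); print([plane("scene",u,.0697)[:2].round(4).tolist() for u,n in yellow(a) if n<30 and u[0]<500])
need(.6108,.2573,.11,-.027)
E
```

```text
ee_pos: [0.6731, 0.0627, 0.0673]
force: [-9.1, -3.0, 12.0]
ee_pos: [0.6741, 0.0636, 0.0671]
force: [0.5, 0.0, 0.4]
ee_pos: [0.6758, 0.0634, 0.229]
force: [1.0, -0.2, 0.9]
ee_pos: [0.6249, 0.2389, 0.2229]
(array([0.673 , 0.0609, 0.1096]), np.float64(0.25), array([291.8, 149. ]), 12)
(array([0.6714, 0.0085, 0.1098]), np.float64(0.16), array([312.8, 149.7]), 12)
(array([ 0.67  , -0.0472,  0.1096]), np.float64(0.26), array([334.8, 150.5]), 13)
(array([0.611 , 0.2576, 0.0693]), np.float64(0.12), array([216. , 176.5]), 16)
[[610.7, 118.4], [613.9, 199.2], [291.8, 149.0], [312.8, 149.7], [334.8, 150.5], [415.8, 170.8], [216.0, 176.5], [61.5, 179.8], [55.5, 220.5]]
[[0.9335, -1.5319], [0.6644, -0.0712], [0.6656, -0.0131], [0.6675, 0.0413], [0.6113, 0.2575]]
t 36.10 turn_z 0.04 shift [ 0.77 -0.55  3.77] dist 0.117 pos [0.6266 0.2337 0.2232] az -0.0232 tilt-fix ax,ay [ 0.003 -0.003] F [-0.4 -0.9  0.3] gap 0.999 j7 -0.28
```

```bash
python3 -m handwheel '[0.77,-0.55,0.5,0,0,0,0,0,0.9,0,0,0,0,0,0.9,0,0,0,0,0,0.9,0,0,0,0,0,0.6,0,0,0,0,0,0,0,0,0,0,0,0,0,0,0]' -1 >/dev/null
python3 -c "from h import *;need(.611,.2575,.026,-.027)"
```

```text
t 36.68 turn_z 0.01 shift [ 0.09 -0.01  2.76] dist 0.083 pos [0.6113 0.2549 0.1089] az -0.0264 tilt-fix ax,ay [-0.005  0.01 ] F [0.9 1.  0.7] gap 0.999 j7 -0.29
```

```bash
python3 -m handwheel '[0.09,0,0.5,0,0,0,0,0,0.8,0,0,0,0,0,0.8,0,0,0,0,0,0.5,0,0,0,0,0,0.15,0,0,0,0,0,0,0,0,0,0,0,0,0,0,0]' |grep ee
python3 -m handwheel '[0,0,0,0,0,0,0,0,0,0,0,0,0,0,0,0,0,0,0,0,0,0,0,0,0,0,0,0,0,0,0,0,0,0,0,0,0,0,0,0,0,0]' 1 40
python3 -m handwheel '[0,0,-0.2,0,0,0,0,0,-0.5,0,0,0,0,0,-0.8,0,0,0,0,0,-0.9,0,0,0,0,0,-0.9,0,0,0,0,0,-0.8,0,0,0,0,0,0,0,0,0]' |grep ee
python3 -c "from h import *;need(.667,.1158,.15,-.027)"
```

```text
ee_pos: [0.6119, 0.2589, 0.0276]
t: 37.85
ee_pos: [0.6114, 0.2591, 0.0273]
tcp_rot: [0.716, 0.698, 0.0, 0.0]
force: [-2.0, -0.7, 8.4]
finger_gap: 0.501
finger_force: 39.7
ee_pos: [0.6132, 0.2594, 0.1556]
t 38.43 turn_z 0.02 shift [-4.74  1.92  0.19] dist 0.153 pos [0.6132 0.2594 0.1556] az -0.0255 tilt-fix ax,ay [ 0.063 -0.033] F [ 0.2  0.1 -3.8] gap 0.498 j7 -0.30
```

```bash
python3 -m handwheel '[-0.67,0.28,0,0,0,0,-0.67,0.28,0,0,0,0,-0.67,0.28,0,0,0,0,-0.67,0.28,0,0,0,0,-0.67,0.28,0,0,0,0,-0.67,0.28,0,0,0,0,-0.67,0.28,0,0,0,0,0,0,0,0,0,0]' >/dev/null
python3 -m handwheel '[0,0,0,0,0,0]'>/dev/null
python3 -c "from h import *;need(.668,.1174,.071,-.027)"
```

```text
t 39.18 turn_z -0.00 shift [0.08 0.05 2.63] dist 0.079 pos [0.6665 0.1151 0.1499] az -0.0275 tilt-fix ax,ay [0.001 0.005] F [ 0.3  1.3 -3.6] gap 0.501 j7 -0.08
```

```bash
python3 -m handwheel '[0.04,0.05,0.4,0,0,0,0,0,0.5,0,0,0,0,0,0.5,0,0,0,0,0,0.3,0,0,0,0,0,0.1,0,0,0,0,0,0,0,0,0]' >/dev/null
python3 -c "from h import *;need(.668,.1174,.0705,-.027)"
```

```text
t 39.68 turn_z 0.03 shift [-0.04  0.02  0.8 ] dist 0.024 pos [0.6673 0.1185 0.0945] az -0.0243 tilt-fix ax,ay [-0.014  0.003] F [-0.3  0.7 -3.6] gap 0.499 j7 -0.07
```

```bash
python3 -m handwheel '[-0.04,0.02,0.2,0,0,0.03,0,0,0.3,0,0,0,0,0,0.2,0,0,0,0,0,0.1,0,0,0,0,0,0,0,0,0]' |grep -E "ee|force: \["
python3 -c "from h import *;need(.6725,.1174,.069,-.027)"
```

```text
ee_pos: [0.668, 0.1167, 0.0705]
force: [0.5, 0.5, -3.3]
t 40.10 turn_z -0.01 shift [0.03 0.15 0.05] dist 0.005 pos [0.668  0.1167 0.0705] az -0.0281 tilt-fix ax,ay [-0.011  0.003] F [ 0.5  0.5 -3.3] gap 0.501 j7 -0.06
```

```bash
python3 -m handwheel '[0.02,0.1,0.04,0,0,0,0,0.07,0,0,0,0,0,0,0,0,0,0]'|grep -E "ee|force: \["
python3 -m handwheel '[0,0.04,0.01,0,0,0,0,0,0,0,0,0]'|grep -E "ee|force: \["
python3 -m handwheel '[0,0.02,0.02,0,0,0,0,0,0,0,0,0]'|grep -E "ee|force: \["
```

```text
ee_pos: [0.6742, 0.1172, 0.0705]
force: [0.9, -0.2, -3.7]
ee_pos: [0.6747, 0.1172, 0.07]
force: [-0.1, 0.0, -2.2]
ee_pos: [0.6749, 0.1172, 0.0692]
force: [-3.3, 0.6, -0.8]
```

```bash
python3 -m handwheel '[0,0.01,0.04,0,0,0,0,0,0,0,0,0]'|grep -E "ee|force: \["
python3 -m handwheel '[0,0,0.03,0,0,0,0,0,0,0,0,0]'|grep -E "ee|force: \["
python3 -m handwheel '[0,0,0.02,0,0,0,0,0,0,0,0,0]'|grep -E "ee|force: \["
```

```text
ee_pos: [0.6749, 0.1172, 0.0678]
force: [-5.9, -0.3, -0.9]
ee_pos: [0.6749, 0.1172, 0.0674]
force: [-8.4, -0.1, 4.4]
ee_pos: [0.6749, 0.1172, 0.0673]
force: [-11.4, -0.4, 12.5]
```

```bash
python3 -m handwheel '[0,0,0,0,0,0,0,0,0,0,0,0,0,0,0,0,0,0]' -0.5|grep -E "ee|force: \["
python3 -m handwheel '[0,0,-0.2,0,0,0,0,0,-0.5,0,0,0,0,0,-0.9,0,0,0,0,0,-0.9,0,0,0,0,0,-0.9,0,0,0,0,0,-0.9,0,0,0,0,0,-0.9,0,0,0,0,0,0,0,0,0]' -0.6|grep -E "ee|force: \["
python3 -m handwheel '[0,-0.8,0,0,0,0.95,0,-0.8,0,0,0,0.95,0,-0.8,0,0,0,0.95,0,0,0,0,0,0.95,0,0,0,0,0,0.95,0,0,0,0,0,0.95,0,0,0,0,0,0.95,0,0,0,0,0,0.95]' >/dev/null
python3 -m handwheel '[0,0,0,0,0,0.95,0,0,0,0,0,0.95,0,0,0,0,0,0.95,0,0,0,0,0,0.95,0,0,0,0,0,0.95,0,0,0,0,0,0.95,0,0,0,0,0,0.95,0,0,0,0,0,0]' >/dev/null
python3 -c "from h import *;need(.4334,-.040,.20,-1.456)"
```

```text
ee_pos: [0.6761, 0.1171, 0.0668]
force: [0.1, -0.2, 0.3]
ee_pos: [0.6779, 0.117, 0.2297]
force: [1.1, -0.2, 0.3]
t 43.43 turn_z -0.02 shift [-6.3   4.85  0.78] dist 0.240 pos [0.6045 0.1262 0.2235] az -1.4577 tilt-fix ax,ay [-0.004 -0.008] F [ 0.  -0.  -0.4] gap 0.802 j7 -1.34
```

```bash
python3 -m handwheel '[-0.79,0.6,0.05,0,0,0,-0.79,0.6,0.05,0,0,0,-0.79,0.6,0,0,0,0,-0.79,0.6,0,0,0,0,-0.79,0.6,0,0,0,0,-0.79,0.6,0,0,0,0,-0.79,0.6,0,0,0,0,-0.79,0.6,0,0,0,0]' -0.4 >/dev/null
python3 -m handwheel '[0,0,0,0,0,0,0,0,0,0,0,0]'>/dev/null
python3 - <<'E'
from h import *
from plant import camera
need(.4334,-.040,.10,-1.456)
a=camera("scene")["color"]; b=camera("top")["color"]
for c in cans(b,a): print(c)
o=np.hstack([cv2.resize(a[100:260,200:400,::-1],(500,400),interpolation=cv2.INTER_CUBIC),cv2.resize(b[130:290,250:370,::-1],(300,400),interpolation=cv2.INTER_CUBIC)])
cv2.imwrite("pics/g6.png",o)
E
```

```text
t 44.27 turn_z 0.04 shift [0.02 0.   4.02] dist 0.120 pos [ 0.4327 -0.0399  0.2205] az -1.4516 tilt-fix ax,ay [-0.015 -0.017] F [0.3 0.4 0.2] gap 0.700 j7 -1.13
(array([0.6744, 0.1154, 0.1099]), np.float64(0.14), array([270.2, 148.2]), 15)
(array([0.6732, 0.0611, 0.1101]), np.float64(0.21), array([291.8, 148.8]), 13)
(array([0.6716, 0.0086, 0.1103]), np.float64(0.11), array([312.7, 149.5]), 14)
(array([ 0.6699, -0.047 ,  0.1098]), np.float64(0.32), array([334.7, 150.5]), 14)
```

View pics/g6.png

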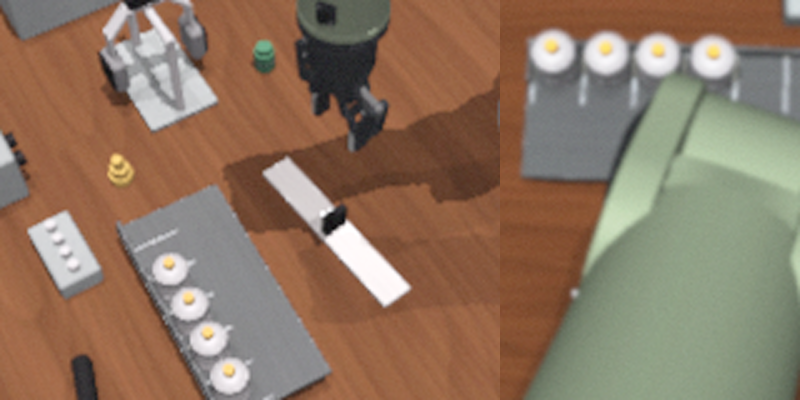

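All four canisters are in bays 0 to 3 (row at y = 45–55 px in the right crop), and the hand is above the fin. Descending on it now.

```bash
python3 -m handwheel '[0.02,0,0.5,0,0,0.04,0,0,0.9,0,0,0,0,0,0.9,0,0,0,0,0,0.9,0,0,0,0,0,0.9,0,0,0,0,0,0.4,0,0,0,0,0,0,0,0,0]' >/dev/null
python3 -c "from h import *;need(.4334,-.040,.015,-1.456)"
```

```text
t 44.95 turn_z 0.01 shift [0.01 0.04 2.25] dist 0.067 pos [ 0.433  -0.0389  0.0824] az -1.4551 tilt-fix ax,ay [0.    0.037] F [-0.6  0.2  0.5] gap 0.702 j7 -0.88
```

```bash
python3 -m handwheel '[0.01,0.04,0.4,0,0,0,0,0,0.6,0,0,0,0,0,0.6,0,0,0,0,0,0.3,0,0,0,0,0,0.2,0,0,0,0,0,0.1,0,0,0,0,0,0,0,0,0]' |grep -E "ee|force: \["
python3 -m handwheel '[0,0,0,0,0,0,0,0,0,0,0,0,0,0,0,0,0,0,0,0,0,0,0,0,0,0,0,0,0,0,0,0,0,0,0,0,0,0,0,0,0,0,0,0,0,0,0,0]' 1 60
python3 -c "from h import *;need(.4334,-.040,.015,-1.456)"
```

```text
ee_pos: [0.4345, -0.0403, 0.0188]
force: [0.1, 0.1, 0.7]
t: 46.2
ee_pos: [0.4343, -0.0403, 0.0191]
tcp_rot: [0.998, 0.057, 0.0, -0.0]
force: [-1.3, 0.6, 12.5]
finger_gap: 0.126
finger_force: 59.2
t 46.20 turn_z -0.01 shift [-0.03 -0.01  0.14] dist 0.004 pos [ 0.4343 -0.0403  0.0191] az -1.4569 tilt-fix ax,ay [-0.003 -0.008] F [-1.3  0.6 12.5] gap 0.126 j7 -0.76
```

```bash
python3 -m handwheel '[0,0,-0.2,0,0,0,0,0,-0.5,0,0,0,0,0,-0.8,0,0,0,0,0,-0.9,0,0,0,0,0,-0.9,0,0,0.7,0,0,-0.4,0,0,0.7,0,0,0,0,0,0,0,0,0,0,0,0]'
python3 -c "from h import *;need(.608,.009,.12,-1.598)"
```

```text
t: 46.87
ee_pos: [0.4341, -0.0399, 0.1297]
tcp_rot: [1.0, -0.012, 0.0, -0.0]
force: [0.2, -0.3, -4.1]
finger_gap: 0.127
finger_force: 59.0
t 46.87 turn_z 0.04 shift [ 5.75 -1.79  0.32] dist 0.181 pos [ 0.4341 -0.0399  0.1297] az -1.5939 tilt-fix ax,ay [-0.002 -0.007] F [ 0.2 -0.3 -4.1] gap 0.127 j7 -1.05
```

```bash
python3 -m handwheel '[0.4,-0.2,0,0,0,0.04,0.7,-0.24,0,0,0,0,0.85,-0.25,0,0,0,0,0.85,-0.25,0,0,0,0,0.85,-0.25,0,0,0,0,0.8,-0.25,0,0,0,0,0.7,-0.2,0,0,0,0,0.6,-0.15,0,0,0,0]' >/dev/null
python3 -m handwheel '[0,0,0,0,0,0,0,0,0,0,0,0]' |grep -E "ee|force: \["
python3 -c "from h import *;need(.612,.009,.068,-1.598)"
```

```text
ee_pos: [0.6076, 0.0079, 0.1275]
force: [-1.0, -0.5, -4.8]
t 47.70 turn_z -0.01 shift [ 0.14 -0.04  1.98] dist 0.060 pos [0.6076 0.0079 0.1275] az -1.5990 tilt-fix ax,ay [0.004 0.026] F [-1.  -0.5 -4.8] gap 0.128 j7 -1.19
```

```bash
python3 -m handwheel '[0.1,-0.04,0.4,0,0,0,0,0,0.5,0,0,0,0,0,0.5,0,0,0,0,0,0.3,0,0,0,0,0,0.2,0,0,0,0,0,0,0,0,0,0,0,0,0,0,0]' |grep -E "ee|force: \["
python3 -c "from h import *;need(.620,.009,.0615,-1.598)"
```

```text
ee_pos: [0.611, 0.009, 0.0725]
force: [-0.3, -0.4, -4.6]
t 48.28 turn_z -0.03 shift [ 0.3  -0.01  0.37] dist 0.014 pos [0.611  0.009  0.0725] az -1.6011 tilt-fix ax,ay [0.001 0.002] F [-0.3 -0.4 -4.6] gap 0.125 j7 -1.15
```

```bash
python3 -m handwheel '[0,0,0.2,0,0,-0.03,0,0,0.16,0,0,0,0.15,0,0,0,0,0,0.15,0,0,0,0,0,0,0,0,0,0,0,0,0,0,0,0,0]' |grep -E "ee|force: \["
python3 -c "from h import *;need(.6265,.009,.060,-1.598)"
```

```text
ee_pos: [0.6205, 0.0088, 0.062]
force: [-0.5, -0.2, -3.1]
t 48.78 turn_z 0.00 shift [ 0.2  -0.01  0.07] dist 0.006 pos [0.6205 0.0088 0.062 ] az -1.5980 tilt-fix ax,ay [ 0.002 -0.005] F [-0.5 -0.2 -3.1] gap 0.130 j7 -1.14
```

```bash
python3 -m handwheel '[0.1,0,0,0,0,0,0.06,0,0.03,0,0,0,0,0,0,0,0,0]' |grep -E "ee|force: \["
python3 -m handwheel '[0.04,0,0.01,0,0,0,0,0,0,0,0,0]' |grep -E "ee|force: \["
python3 -m handwheel '[0.03,0,0.01,0,0,0,0,0,0,0,0,0]' |grep -E "ee|force: \["
python3 -m handwheel '[0.03,0,0.01,0,0,0,0,0,0,0,0,0]' |grep -E "ee|force: \["
```

```text
ee_pos: [0.6253, 0.0088, 0.0609]
force: [0.5, 0.6, -4.5]
ee_pos: [0.6262, 0.0088, 0.0606]
force: [0.0, 0.0, -4.7]
ee_pos: [0.6271, 0.0087, 0.0603]
force: [-0.1, -0.1, -3.5]
ee_pos: [0.6279, 0.0088, 0.06]
force: [-1.0, 0.6, -4.0]
```

```bash
python3 -m handwheel '[0.02,0,0,0,0,0,0,0,0,0,0,0]' |grep -E "ee|force: \["
python3 -m handwheel '[0.02,0,0,0,0,0,0,0,0,0,0,0]' |grep -E "ee|force: \["
```

```text
ee_pos: [0.6281, 0.0087, 0.0599]
force: [-2.8, 1.1, -2.7]
ee_pos: [0.6283, 0.0087, 0.0598]
force: [-6.5, 0.7, -0.5]
```

```bash
python3 -m handwheel '[0.01,0,0.03,0,0,0,0,0,0,0,0,0]' |grep -E "ee|force: \["
python3 -m handwheel '[0,0,0.03,0,0,0,0,0,0,0,0,0]' |grep -E "ee|force: \["
python3 -c "from h import *;need(.6283,.009,.059,-1.598)"
```

```text
ee_pos: [0.6283, 0.0087, 0.0593]
force: [-11.9, 0.8, 8.4]
ee_pos: [0.6283, 0.0087, 0.0592]
force: [-18.7, 2.5, 25.0]
t 50.20 turn_z -0.00 shift [ 0.   -0.01  0.01] dist 0.000 pos [0.6283 0.0087 0.0592] az -1.5985 tilt-fix ax,ay [-0.012  0.021] F [-18.7   2.5  25. ] gap 0.129 j7 -1.15
```

```bash
python3 -m handwheel '[-0.02,0,-0.04,0,0,0,0,0,0,0,0,0]' |grep -E "ee|force: \["
python3 -m handwheel '[0,0,0,0,0,0,0,0,0,0,0,0,0,0,0,0,0,0,0,0,0,0,0,0]' 0|grep -E "ee|force: \["
python3 -m handwheel '[0,0,-0.2,0,0,0,0,0,-0.4,0,0,0,0,0,-0.8,0,0,0,0,0,-0.9,0,0,0,0,0,-0.9,0,0,0,0,0,-0.9,0,0,0,0,0,-0.9,0,0,0,0,0,0,0,0,0]'|grep -E "ee|force: \["
python3 -m handwheel '[-0.5,-0.8,0,0,0,0,-0.5,-0.8,0,0,0,0,-0.5,-0.8,0,0,0,0,-0.5,-0.8,0,0,0,0,-0.5,-0.8,0,0,0,0,-0.5,-0.8,0,0,0,0,-0.5,-0.8,0,0,0,0,-0.5,-0.8,0,0,0,0]'|grep -E "ee|force: \["
python3 -m handwheel '[0,-0.8,0,0,0,0,0,-0.8,0,0,0,0,0,-0.8,0,0,0,0,0,-0.8,0,0,0,0,0,-0.8,0,0,0,0,0,-0.8,0,0,0,0]'|grep -E "ee|force: \["
python3 - <<'E'
from h import *
from plant import camera
a=camera("scene")["color"]; b=camera("top")["color"]
for c in cans(b,a): print(c)
cv2.imwrite("pics/fin_a.png",a[:,:,::-1])
o=np.vstack([cv2.resize(b[130:215,240:400,::-1],(800,425),interpolation=cv2.INTER_CUBIC),np.hstack([cv2.resize(a[80:290,220:360,::-1],(116,174)),cv2.resize(b[70:400,20:620,::-1],(316,174),interpolation=cv2.INTER_AREA),cv2.resize(a[80:160,220:330,::-1],(368,174))])])
cv2.imwrite("pics/g7.png",o)
E
```

```text
ee_pos: [0.6282, 0.0087, 0.0596]
force: [-5.8, -0.4, -0.9]
ee_pos: [0.6292, 0.0086, 0.0596]
force: [0.0, 0.1, -0.2]
ee_pos: [0.6307, 0.008, 0.2155]
force: [0.4, 0.3, 0.2]
ee_pos: [0.5134, 0.2049, 0.2103]
force: [-0.4, 0.1, 0.2]
ee_pos: [0.518, 0.349, 0.2104]
force: [0.6, -0.4, -0.3]
(array([0.6743, 0.115 , 0.1089]), np.float64(0.14), array([270.4, 148.4]), 13)
(array([0.6729, 0.061 , 0.1095]), np.float64(0.17), array([291.8, 149. ]), 12)
(array([0.6715, 0.0081, 0.1095]), np.float64(0.1), array([312.9, 149.6]), 11)
(array([ 0.6699, -0.0473,  0.1094]), np.float64(0.29), array([334.8, 150.5]), 13)
```

View pics/g7.png

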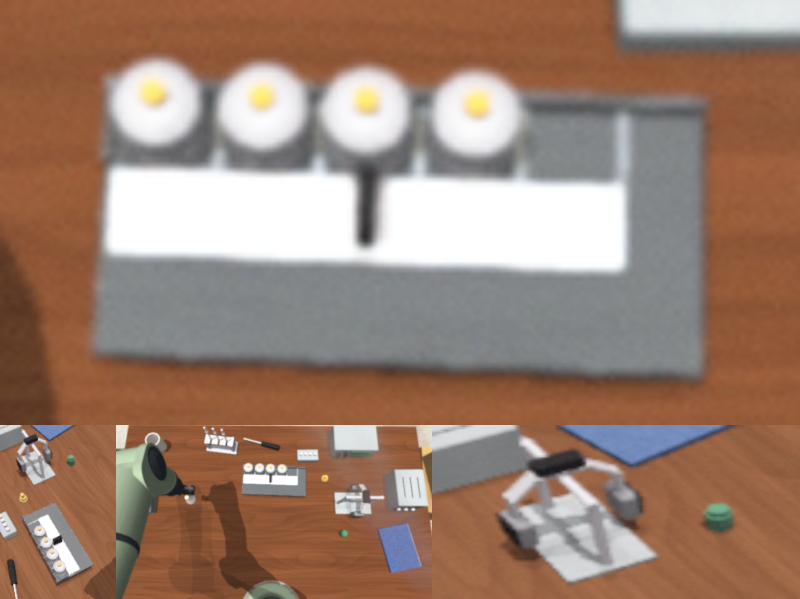

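Everything is in place: headset hung, cans in bays 0–3, and the blade from (107,167) to (627,271) against their fronts. I'll check the blade numerically in the shelf frame, using the same camera.

```bash
python3 - <<'E'
from h import *
A5=lambda u,v:np.array([240+(u+.5)/5-.5,130+(v+.5)/5-.5])
st=[("top",(.022,.135,.048),A5(107,167)),("top",(.022,-.135,.048),A5(627,183)),("top",(-.022,.135,.048),A5(105,254)),("top",(-.022,-.135,.048),A5(626,271))]
p,r=fit(st,[.6265,.009,-.027]); print(p.round(4),r.round(2).tolist(),"target .6265 .009 -.027")
E
```

```text
[ 0.6272  0.0088 -0.0249] [[1.24, 0.79], [-0.9, 0.74], [0.62, -0.58], [-0.83, -0.79]] target .6265 .009 -.027
```

```bash
python3 -m handwheel '[0,0,0,0,0,0,0,0,0,0,0,0,0,0,0,0,0,0]' | head -3; python3 -c "
from plant import job_done; print(job_done())"
```

```text
t: 52.88
ee_pos: [0.5183, 0.3468, 0.2099]
tcp_rot: [1.0, -0.014, 0.0, -0.0]
the job is handed in; nothing more can be done
None
```

The job is handed in at about 53 s of the allowed 210 s: the headset hangs over the bar, the four canisters on the bench stand in bays 0–3 against the fence within about 1 mm of centre, and the straightedge lies flush against their fronts and centred on the five bays. I moved no bystander parts; `job_done` gave no verdict.

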